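# Find the food-box lid that rocks and snap it home

### The job

Before the four food boxes go into the fridge, check their lids: going from left to right, press every lid with your fingertips to find the one that rocks because it was never snapped on, and press it down at both clip ends until it sits flush on its box like the others. Only press: do not pick up or prise off any lid, and leave the things round the tray where they are.

Things in the scene. Friction and masses are not known exactly. Their poses are not given: they have to be found in the camera images.
- tray: wooden tray, 164 mm (x) by 404 mm (y), fixed, with four food boxes side by side in a row along its y. Origin: centre of the underside of its floor, which is 3 to 29 mm above the worktop, differing from run to run (its walls reach down to a thin black mat and 26 or 38 mm above the origin); +x points away from the robot, +y to its left (turned by up to 14 degrees), z up.
- box_1: the leftmost white food box, 120 mm (x) by 80 mm (y), fixed in the tray. Origin: centre of its underside, 8 mm above the tray's; axes as the tray's. Walls 3 mm; the rim is 64 mm above the tray's origin; boxes are 92 mm apart. A sprung catch (rounded nose, 16 mm wide) stands out of the middle of each end wall, at x = -61 and +61 mm, just below the rim.
- box_2: the second from the left white food box, 120 mm (x) by 80 mm (y), fixed in the tray. Origin: centre of its underside, 8 mm above the tray's; axes as the tray's. On any of the boxes a lid that is snapped home lies on the rim all round (lid origin 64 mm above the tray's origin, its top 69 mm) and stays still wherever it is pressed.
- box_3: the third from the left white food box, 120 mm (x) by 80 mm (y), fixed in the tray. Origin: centre of its underside, 8 mm above the tray's; axes as the tray's. On any box a lid not snapped on also lies level, its clip tabs resting on the catches, 4.3 mm too high. Pressed 20 to 35 mm left or right of its long middle line it tips by about 0.12 rad at a newton or so, and falls back.
- box_4: the rightmost white food box, 120 mm (x) by 80 mm (y), fixed in the tray. Origin: centre of its underside, 8 mm above the tray's; axes as the tray's. On any of the boxes an end of an unsnapped lid snaps home at about 9 to 12 N pressed on the clip tab's line 45 to 56 mm from the lid's middle along x; both ends need it. At the very middle both go at about 20 N.
- lid_a: one of four identical loose grey-green push-on lids, 132 mm (x) by 88 mm (y), about 90 g; which lid is on which box varies. Origin: centre of its plate's underside, flat top 5 mm higher, skirt down to 9 mm (sides) or 11 mm (ends) lower; axes as the tray's. A dark clip tab 30 mm wide is in the middle of each short end (x = -65 and +65 mm).
- lid_b: one of four identical loose grey-green push-on lids, 132 mm (x) by 88 mm (y), about 90 g; which lid is on which box varies. Origin: centre of its plate's underside, flat top 5 mm higher, skirt down to 9 mm (sides) or 11 mm (ends) lower; axes as the tray's. A dark clip tab 30 mm wide is in the middle of each short end (x = -65 and +65 mm).
- lid_c: one of four identical loose grey-green push-on lids, 132 mm (x) by 88 mm (y), about 90 g; which lid is on which box varies. Origin: centre of its plate's underside, flat top 5 mm higher, skirt down to 9 mm (sides) or 11 mm (ends) lower; axes as the tray's. A dark clip tab 30 mm wide is in the middle of each short end (x = -65 and +65 mm).
- lid_d: one of four identical loose grey-green push-on lids, 132 mm (x) by 88 mm (y), about 90 g; which lid is on which box varies. Origin: centre of its plate's underside, flat top 5 mm higher, skirt down to 9 mm (sides) or 11 mm (ends) lower; axes as the tray's. A dark clip tab 30 mm wide is in the middle of each short end (x = -65 and +65 mm).
- tomato: red tomato, 75 mm across; loose, a bystander near the tray, origin at the centre of its underside.
- garlic: head of garlic, 56 mm across; loose, a bystander near the tray, origin at the centre of its underside.
- lemon: lemon, 71 mm long, 51 mm high; loose, a bystander near the tray, origin at the centre of its underside.
- egg_timer: red dome-shaped wind-up kitchen timer, 62 mm across, 57 mm high; loose, a bystander near the tray, origin at the centre of its underside.
- teaspoon: steel teaspoon lying flat in front of the tray, 137 mm long; loose, a bystander near the tray, origin at the centre of its underside.
- spice_jar: small spice jar with a green cap, 46 mm across, 106 mm high; loose, a bystander near the tray, origin at the centre of its underside.

How it is judged:
On the way, in this order (a step that is already met when the one before it is completed fails the run):
1. the lid of the leftmost box is pressed with the fingers (more than 1.5 N) (y of the grasp point in the frame of box_1 between -0.046 and 0.046 m and (contact force between the fingers and lid_a above 1.5 N or contact force between the fingers and lid_b above 1.5 N or contact force between the fingers and lid_c above 1.5 N or contact force between the fingers and lid_d above 1.5 N)), for 0.06 s.
2. the lid of the second box is pressed with the fingers (more than 1.5 N) (y of the grasp point in the frame of box_2 between -0.046 and 0.046 m and (contact force between the fingers and lid_a above 1.5 N or contact force between the fingers and lid_b above 1.5 N or contact force between the fingers and lid_c above 1.5 N or contact force between the fingers and lid_d above 1.5 N)), for 0.06 s.
3. the lid of the third box is pressed with the fingers (more than 1.5 N) (y of the grasp point in the frame of box_3 between -0.046 and 0.046 m and (contact force between the fingers and lid_a above 1.5 N or contact force between the fingers and lid_b above 1.5 N or contact force between the fingers and lid_c above 1.5 N or contact force between the fingers and lid_d above 1.5 N)), for 0.06 s.
4. the lid of the rightmost box is pressed with the fingers (more than 1.5 N) (y of the grasp point in the frame of box_4 between -0.046 and 0.046 m and (contact force between the fingers and lid_a above 1.5 N or contact force between the fingers and lid_b above 1.5 N or contact force between the fingers and lid_c above 1.5 N or contact force between the fingers and lid_d above 1.5 N)), for 0.06 s.
At the end, for the whole second after the job is handed in: all four lids lie flush on their boxes (within 1.5 mm of the rim, tilted less than 0.02 rad, at rest and within 12 mm of where they began), and each bystander is within 30 mm of where it stood (z of lid_a in the frame of tray between 0.061 and 0.0655 m and angle between each of lid_a, lid_b, lid_c, lid_d's own z axis and vertical below 0.02 rad and distance of each of lid_a, lid_b, lid_c, lid_d from where it was at the start of the episode below 0.012 m and linear speed of each of lid_a, lid_b, lid_c, lid_d below 0.01 m/s and z of lid_b in the frame of tray between 0.061 and 0.0655 m and z of lid_c in the frame of tray between 0.061 and 0.0655 m and z of lid_d in the frame of tray between 0.061 and 0.0655 m and distance of each of tomato, garlic, lemon, egg_timer, teaspoon, spice_jar from where it was at the start of the episode below 0.03 m); the robot touches nothing.
It fails at once if a lid is lifted more than 16 mm above its box rim (z of any of lid_a, lid_b, lid_c, lid_d in the frame of tray above 0.08 m).
It fails at once if a bystander is moved more than 30 mm (distance of any of tomato, garlic, lemon, egg_timer, teaspoon, spice_jar from where it was at the start of the episode above 0.03 m).
It also fails if it takes over 51 s, if anything falls off the work surface, if the arm or the gripper's body presses on something with over 40 N, if the wrist force passes 120 N, or if a joint passes its speed limit or range.

### The arm

A 7-joint arm with a two-finger parallel gripper is mounted at the origin on a cart in front of the work surface, level with it; the furniture and walls round the work are solid. World frame = base frame: x ahead of the robot, y to its left, z up, the work surface at z = 0. Lengths are in m, angles in rad, forces in N, time in s.
With the tool pointing down it reaches from about 0.4 to 0.875 m from the base axis. Payload 19.3 kg.
Tool frame: the origin (TCP) lies at the very end of the fingers, on their centre line; the grasp point (between the pads) lies 19 mm behind it; z points along the fingers, y is the line along which they close (so a half turn about z gives the same grasp; the last joint's range is limited). The gripper opens to 85 mm and grips with 20 to 120 N. Pads are 22 mm wide; open, the fingers measure 114 mm over their backs; the gripper's body (76 mm by 85 mm) begins 54 mm behind the grasp point. The pads swing forward as they close: fully open they stand 13 mm farther back than shut.
Start: joints at [1.136, 0.521, -0.036, 1.599, 0.021, 1.021, -0.113], TCP at [0.223, -0.584, 0.231] pointing down, gripper open.
Joint ranges: [-2.91, 2.91], [-0.3, 2.13], [-1.5, 1.42], [0.17, 2.43], [-1.26, 4.41], [0.16, 1.93], [-2.52, 2.52]. Speed limits (rad/s): [1.89, 1.89, 2.39, 2.39, 3.01, 3.01, 3.01].

### API

Orientations are given as [roll, pitch, yaw] about the fixed x, y, z axes, in that order (R = Rz(yaw) Ry(pitch) Rx(roll)).
In Python, from workcell import bot gives the robot as it stands.
- The arm moves only by the shell command python3 -m crank 'ROWS' [FORCE]. ROWS is a JSON object of lists of equal length, an entry for each row: "travel": the shift along the world's x, y, z in cm, a list of three; "turn": the turn, a rotation vector about the world's x, y, z in degrees, a list of three; "gripper": the closure, from 0 (fully open) to 1 (shut). A call has exactly 5 rows; each row is the pose to reach, as a shift and turn from the pose commanded when the call began; what a row does not reach only later rows make up. A row lasts 1/10 s, in which the tool goes at most 50 mm and 8.59 degrees, less where a joint would pass 70% of its speed; a pose out of reach is approached as far as the arm can. A call with a gripper value outside its range is refused whole. The fingers move at their own pace and stop on an object; FORCE is the grip in N (left out, the last holds). Time passes only in rows, so rows that repeat a pose let the fingers close, or fill a call up. It gives the time, the measured TCP pose, the force, the opening and the grip force at its end, in the units of the state.
- bot.observe(): the state, without advancing time (a new reading comes with each control period).
- bot.grab_frame(name): name is "side" or "top"; returns a dict with "pixels" (420x560x3 uint8, red, green, blue), "fx", "fy", "cx", "cy" (pixels), "extrinsics" (4x4, takes a point from world to camera coordinates). Camera axes: x right, y down, z forward; pixel columns grow to the right and rows downward; lengths in m; the calibration is good to about 2 mm. A picture is of the moment at which its call begins. There is no depth.
- bot.job_done(): hands the job in; it is judged then, once.
The state is a dict: "clock": time; "qpos": joint angles; "qd": joint speeds; "joint_efforts": joint torques, N m; "position": TCP position; "tool_rot": TCP orientation; "force": force on the tool from outside, world axes, zero at the start; "moment": the same for the moment, N m; "grip_width": finger opening in m; "finger_force": force on a finger pad.
Only numpy, scipy, OpenCV 4.12 (cv2) and the standard library are available. Lean on these libraries where they do the work, as an engineer would, in place of code of your own. Each camera call takes 0.05 s, during which the arm holds its last target. There are 200 camera calls.

## Working session

There is one attempt and no reset: what is moved stays moved. The work goes in short steps, Python scripts to look and compute and a shell command to move; the robot and the scene stay as the last step left them, time stands still between calls to the robot, and variables do not carry over. Pictures are saved under pics/ and viewed, at most 10 in all, crops included, and the job is handed in when it is done.

```bash
mkdir -p pics; python3 - <<'E'
from workcell import bot
import cv2,numpy as np
print(bot.observe())
for n in("side","top"):
    f=bot.grab_frame(n);cv2.imwrite(f"pics/{n}0.png",f["pixels"][:,:,::-1]);np.savez(f"{n}0.npz",**f)
    print(n,f["fx"],f["fy"],f["cx"],f["cy"],np.round(f["extrinsics"],4).tolist())
E
```

```text
{'clock': 0.0, 'qpos': array([ 1.13578719,  0.52199328, -0.03630287,  1.59999445,  0.021212  ,
        1.02109148, -0.11279816]), 'qd': array([ 0.00138253, -0.00076715, -0.00011446,  0.00055852, -0.00056736,
        0.00047976,  0.0002548 ]), 'joint_efforts': array([ 1.11343181e-04, -9.27122784e+01,  1.98000491e+00, -3.69933164e+01,
        1.79764879e-02,  8.29708704e-03,  5.67030463e-05]), 'position': array([ 0.22281452, -0.58358289,  0.23074378]), 'tool_rot': array([-3.14049588e+00,  1.00577134e-04,  3.64785804e-01]), 'force': array([ 0.0741271 , -0.26459774, -0.52067056]), 'moment': array([-0.02620884,  0.0093589 ,  0.03115988]), 'finger_force': 0.0, 'grip_width': 0.08554440612906039}
side 427.7881334823502 427.7881334823502 287.37730996720416 207.35747126749035 [[0.9576, -0.2872, -0.0212, -0.5643], [-0.204, -0.6243, -0.7541, 0.1866], [0.2033, 0.7265, -0.6564, 0.9021], [0.0, 0.0, 0.0, 1.0]]
top 518.9811832109111 518.9811832109111 269.4964382384735 202.081676490097 [[-0.0201, -0.9997, -0.0172, 0.0184], [-0.985, 0.0227, -0.171, 0.6036], [0.1713, 0.0136, -0.9851, 1.0109], [0.0, 0.0, 0.0, 1.0]]
```

View pics/top0.png

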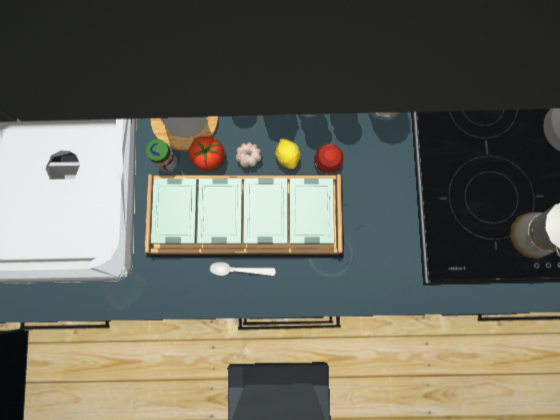

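View pics/side0.png

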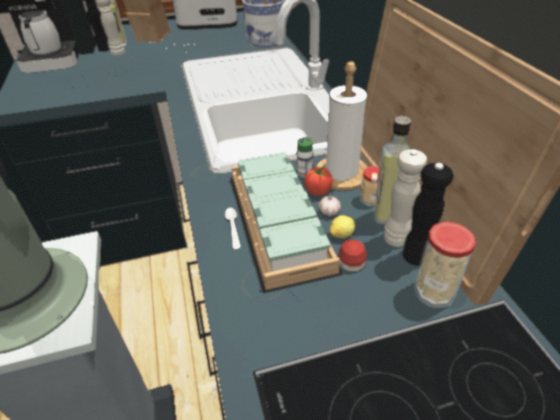

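The top view shows four lids in a row at columns 152–195, 198–241, 244–287 and 290–334 (rows 178–245). The bystanders are behind them and the spoon is in front at (240,270). In the side view the lids run from (268,165) to (295,245).

```bash
cat > h.py <<'E'
import numpy as np,cv2
def load(n): return dict(np.load(n+".npz"))
def ray(f,p):
    E=f["extrinsics"];R=E[:3,:3];o=-R.T@E[:3,3]
    d=R.T@np.array([(p[0]-f["cx"])/f["fx"],(p[1]-f["cy"])/f["fy"],1.]);return o,d/np.linalg.norm(d)
def plane(f,p,z):
    o,d=ray(f,p);return o+d*(z-o[2])/d[2]
def tri(a,p,b,q):
    o1,d1=ray(a,p);o2,d2=ray(b,q)
    s=np.linalg.lstsq(np.c_[d1,-d2],o2-o1,rcond=None)[0]
    A,B=o1+s[0]*d1,o2+s[1]*d2;return (A+B)/2,np.linalg.norm(A-B)
E
python3 - <<'E'
from h import *
for n in("top0","side0"):
    f=load(n);im=cv2.cvtColor(f["pixels"],cv2.COLOR_RGB2HSV)
    for p in([(173,210),(173,181),(197,210),(219,210)] if n=="top0" else [(268,163),(275,183),(283,207),(293,240),(297,258)]): print(p,im[p[1],p[0]])
    m=cv2.inRange(im,(65,20,90),(95,120,255))
    m=cv2.morphologyEx(m,cv2.MORPH_OPEN,np.ones((3,3)))
    c,_=cv2.findContours(m,cv2.RETR_EXTERNAL,cv2.CHAIN_APPROX_NONE)
    for k in c:
        if cv2.contourArea(k)>150:
            r=cv2.minAreaRect(k);print(n,cv2.contourArea(k),np.round(cv2.boxPoints(r),1).tolist())
    (x0,y0,x1,y1)=(140,165,350,265) if n=="top0" else (225,145,345,290)
    s=4 if n=='side0' else 3.8
    cv2.imwrite(f"pics/{n}c.png",cv2.resize(f["pixels"][y0:y1,x0:x1,::-1],None,fx=s,fy=s,interpolation=cv2.INTER_CUBIC))
E
```

```text
(173, 210) [ 71  20 238]
(173, 181) [ 78  39 168]
(197, 210) [ 60  20 126]
(219, 210) [ 69  20 241]
top0 178.5 [[497.0, 284.0], [530.0, 284.0], [530.0, 291.0], [497.0, 291.0]]
top0 179.5 [[531.5, 283.79998779296875], [558.9000244140625, 282.1000061035156], [559.4000244140625, 289.8999938964844], [532.0, 291.6000061035156]]
top0 1144.0 [[254.6999969482422, 280.3999938964844], [393.8999938964844, 277.70001220703125], [394.20001220703125, 293.79998779296875], [255.0, 296.5]]
top0 1679.0 [[245.0, 187.0], [285.0, 187.0], [285.0, 242.0], [245.0, 242.0]]
top0 2503.5 [[290.0, 179.0], [333.0, 179.0], [333.0, 242.0], [290.0, 242.0]]
top0 2064.0 [[197.0, 179.0], [240.0, 179.0], [240.0, 242.0], [197.0, 242.0]]
top0 2639.0 [[150.60000610351562, 242.0], [153.1999969482422, 177.89999389648438], [197.3000030517578, 179.6999969482422], [194.6999969482422, 243.6999969482422]]
top0 524.5 [[382.0, 133.0], [413.0, 133.0], [413.0, 165.0], [382.0, 165.0]]
top0 163.0 [[248.8000030517578, 138.60000610351562], [265.6000061035156, 130.1999969482422], [273.0, 145.0], [256.20001220703125, 153.39999389648438]]
(2
[... 482 characters left out ...]
, 190.89999389648438]]
side0 5217.0 [[237.60000610351562, 161.10000610351562], [303.70001220703125, 139.5], [337.20001220703125, 242.0], [271.0, 263.6000061035156]]
side0 242.5 [[42.0, 90.0], [82.0, 90.0], [82.0, 104.0], [42.0, 104.0]]
side0 227.0 [[167.3000030517578, 102.69999694824219], [170.39999389648438, 85.30000305175781], [192.89999389648438, 89.30000305175781], [189.89999389648438, 106.69999694824219]]
side0 252.0 [[127.30000305175781, 83.9000015258789], [175.1999969482422, 72.5], [178.60000610351562, 86.80000305175781], [130.6999969482422, 98.19999694824219]]
side0 517.5 [[152.10000610351562, 55.5], [158.0, 35.400001525878906], [213.0, 51.79999923706055], [207.0, 71.80000305175781]]
```

View pics/side0c.png

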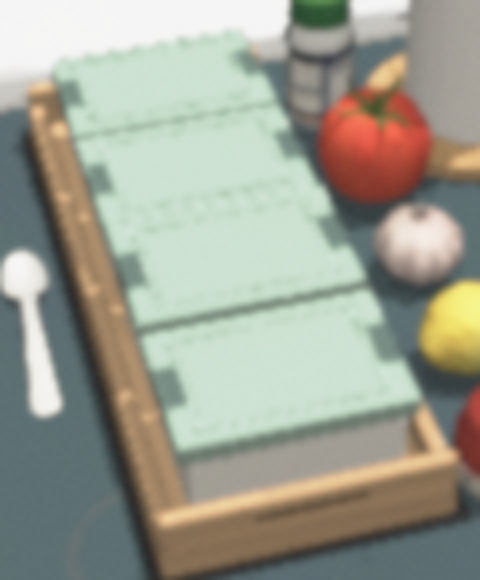

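View pics/top0c.png

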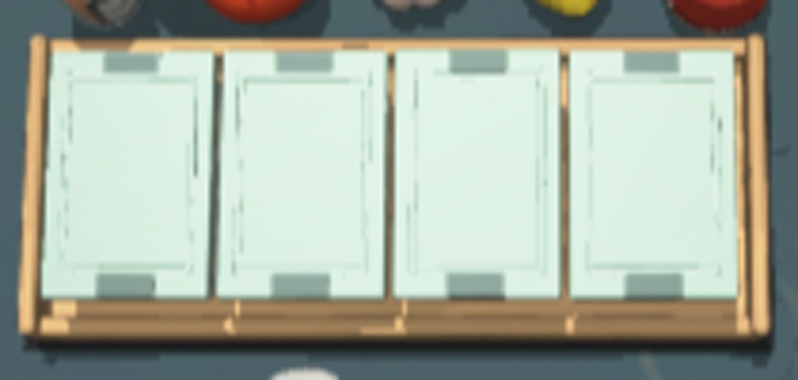

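The enlarged crops show dark clip tabs on every lid. In the side view the far (left) edge corners can be read: lid 1 (52,68) and (240,32), lid 4 (145,330) and (365,288). No gap shows between lids 2 and 3, so one of them may stand high.

```bash
python3 - <<'E'
from h import *
T=load("top0");S=load("side0")
t=lambda x,y:((x+.5)/3.8-.5+140,(y+.5)/3.8-.5+165); s=lambda x,y:((x+.5)/4-.5+225,(y+.5)/4-.5+145)
P={}
for k,a,b in[("1near",(42,298),(52,68)),("1far",(50,50),(240,32)),("4near",(570,298),(145,330)),("4far",(571,50),(365,288)),
 ("2near",(218,298),(80,138)),("2far",(223,50),(275,103))]:
    p,e=tri(T,t(*a),S,s(*b));print(k,np.round(p,4),round(e,4))
for k,a,b in[("tray TL far",(38,38),None),("TR far",(757,38),None),("TR near",(768,332),None),("TL near",(25,332),None)]:
    print(k,np.round(plane(T,t(*a),.055),4))
# lid centres at z=.09
for z in(.08,.09):
  for i,q in enumerate([[(42,298),(50,50),(213,52),(209,298)],[(218,298),(223,50),(387,50),(384,298)],[(394,298),(395,50),(561,50),(560,298)],[(570,298),(571,50),(735,52),(739,298)]]):
    w=[plane(T,t(*c),z) for c in q];print(z,i+1,np.round(np.mean(w,0)[:2],4),np.round([np.linalg.norm(w[0]-w[1]),np.linalg.norm(w[1]-w[2]),np.linalg.norm(w[3]-w[0])],3),"yaw",np.degrees(np.arctan2(*(w[1]-w[0])[[1,0]])).round(1))
E
```

```text
1near [0.5245 0.245  0.0648] 0.0014
1far [0.6564 0.2427 0.0674] 0.0013
4near [ 0.5187 -0.0331  0.0769] 0.004
4far [ 0.6475 -0.0369  0.0757] 0.002
2near [0.5227 0.1503 0.0747] 0.0036
2far [0.6525 0.1485 0.0738] 0.0019
tray TL far [0.6668 0.2524 0.055 ]
TR far [ 0.6574 -0.1384  0.055 ]
TR near [ 0.4985 -0.1373  0.055 ]
TL near [0.5069 0.2561 0.055 ]
0.08 1 [0.587 0.197] [0.132 0.087 0.087] yaw -0.8
0.08 2 [0.5852 0.1052] [0.132 0.087 0.086] yaw -0.9
0.08 3 [0.5831 0.0138] [0.131 0.088 0.086] yaw -0.9
0.08 4 [ 0.5807 -0.0783] [0.131 0.087 0.087] yaw -1.8
0.09 1 [0.5854 0.195 ] [0.131 0.086 0.086] yaw -0.8
0.09 2 [0.5836 0.1041] [0.13  0.086 0.085] yaw -0.9
0.09 3 [0.5815 0.0136] [0.13  0.087 0.085] yaw -0.9
0.09 4 [ 0.5792 -0.0776] [0.13  0.086 0.086] yaw -1.8
```

Lid tops come out at z ≈ 0.065–0.077 by triangulation. The lid sizes (132 × 87 mm) and the 92 mm pitch match the text, and the yaw is about −1.3°. I'm closing the fingers and moving towards box 1.

```bash
python3 -m crank '{"travel":[[4,3,0],[8,6,0],[12,9,0],[16,12,0],[20,15,0]],"turn":[[0,0,-5],[0,0,-11],[0,0,-17],[0,0,-22],[0,0,-22]],"gripper":[1,1,1,1,1]}' 20
python3 -m crank '{"travel":[[1,4.8,0],[2,9.6,0],[3,14.4,0],[4,19.2,0],[5,24,0]],"turn":[[0,0,0],[0,0,0],[0,0,0],[0,0,0],[0,0,0]],"gripper":[1,1,1,1,1]}'
python3 -m crank '{"travel":[[1.5,4.7,0],[3,9.4,0],[4.5,14.1,0],[6,18.8,-1],[7.5,23.5,-2]],"turn":[[0,0,0],[0,0,0],[0,0,0],[0,0,0],[0,0,0]],"gripper":[1,1,1,1,1]}'
```

```text
clock: 0.6
position: [0.4243, -0.4323, 0.2311]
tool_rot: [-3.141, 0.0, -0.023]
force: [0.2, -1.0, -0.4]
grip_width: 0.0119
finger_force: 0.0
clock: 1.1
position: [0.4729, -0.1919, 0.2312]
tool_rot: [-3.142, 0.0, -0.019]
force: [1.9, 0.2, -0.3]
grip_width: 0.0
finger_force: 0.0
clock: 1.6
position: [0.548, 0.0425, 0.2113]
tool_rot: [-3.142, -0.0, -0.019]
force: [0.6, 0.6, -1.2]
grip_width: 0.0001
finger_force: 0.0
```

```bash
python3 -m crank '{"travel":[[1,4.5,-2],[2,9,-4],[3,13.5,-7],[4,17.7,-10],[4,17.7,-11.1]],"turn":[[0,0,0],[0,0,0],[0,0,0],[0,0,0],[0,0,0]],"gripper":[1,1,1,1,1]}'
python3 -m crank '{"travel":[[0,0,-0.3],[0,0,-0.6],[0,0,-0.9],[0,0,-1.2],[0,0,-1.5]],"turn":[[0,0,0],[0,0,0],[0,0,0],[0,0,0],[0,0,0]],"gripper":[1,1,1,1,1]}'
```

```text
clock: 2.1
position: [0.5864, 0.223, 0.0977]
tool_rot: [-3.14, 0.002, -0.014]
force: [-0.3, -0.7, -0.2]
grip_width: 0.0005
finger_force: 0.0
clock: 2.6
position: [0.5882, 0.2168, 0.086]
tool_rot: [-3.141, -0.001, -0.02]
force: [-0.0, 0.9, 0.3]
grip_width: 0.0002
finger_force: 0.0
```

```bash
python3 -m crank '{"travel":[[0,0,-0.1],[0,0,-0.2],[0,0,-0.3],[0,0,-0.4],[0,0,-0.4]],"turn":[[0,0,0],[0,0,0],[0,0,0],[0,0,0],[0,0,0]],"gripper":[1,1,1,1,1]}'
python3 -m crank '{"travel":[[0,0,-0.1],[0,0,-0.2],[0,0,-0.3],[0,0,-0.3],[0,0,-0.3]],"turn":[[0,0,0],[0,0,0],[0,0,0],[0,0,0],[0,0,0]],"gripper":[1,1,1,1,1]}'
```

```text
clock: 3.1
position: [0.5877, 0.2175, 0.0813]
tool_rot: [3.142, 0.0, -0.019]
force: [-0.2, 0.8, -0.1]
grip_width: -0.0002
finger_force: 0.0
clock: 3.6
position: [0.5877, 0.2175, 0.0784]
tool_rot: [3.142, 0.0, -0.019]
force: [-0.6, 0.8, 0.1]
grip_width: 0.0
finger_force: 0.0
```

```bash
python3 -m crank '{"travel":[[0,0,-0.1],[0,0,-0.2],[0,0,-0.2],[0,0,-0.2],[0,0,-0.2]],"turn":[[0,0,0],[0,0,0],[0,0,0],[0,0,0],[0,0,0]],"gripper":[1,1,1,1,1]}'
python3 -m crank '{"travel":[[0,0,-0.1],[0,0,-0.2],[0,0,-0.2],[0,0,-0.2],[0,0,-0.2]],"turn":[[0,0,0],[0,0,0],[0,0,0],[0,0,0],[0,0,0]],"gripper":[1,1,1,1,1]}'
```

```text
clock: 4.1
position: [0.5877, 0.2175, 0.0764]
tool_rot: [-3.142, -0.0, -0.019]
force: [0.5, 1.0, 1.3]
grip_width: -0.0
finger_force: 0.8
clock: 4.6
position: [0.5878, 0.2176, 0.0762]
tool_rot: [-3.141, -0.001, -0.019]
force: [-11.5, -5.8, 33.2]
grip_width: -0.0003
finger_force: 16.6
```

```bash
python3 -m crank '{"travel":[[0,0,1.5],[-0.1,-3.5,2],[-0.1,-7,2],[-0.2,-9.2,1.5],[-0.2,-9.2,0.8]],"turn":[[0,0,0],[0,0,0],[0,0,0],[0,0,0],[0,0,0]],"gripper":[1,1,1,1,1]}'
python3 -m crank '{"travel":[[0,0,-0.1],[0,0,-0.2],[0,0,-0.3],[0,0,-0.3],[0,0,-0.3]],"turn":[[0,0,0],[0,0,0],[0,0,0],[0,0,0],[0,0,0]],"gripper":[1,1,1,1,1]}'
python3 -m crank '{"travel":[[0,0,-0.1],[0,0,-0.2],[0,0,-0.3],[0,0,-0.35],[0,0,-0.35]],"turn":[[0,0,0],[0,0,0],[0,0,0],[0,0,0],[0,0,0]],"gripper":[1,1,1,1,1]}'
```

```text
clock: 5.1
position: [0.5863, 0.1216, 0.0829]
tool_rot: [3.14, -0.001, -0.024]
force: [-0.8, -0.5, -0.8]
grip_width: -0.0002
finger_force: 0.0
clock: 5.6
position: [0.5857, 0.126, 0.0795]
tool_rot: [-3.141, -0.0, -0.019]
force: [0.8, 0.5, -0.1]
grip_width: 0.0003
finger_force: 0.0
clock: 6.1
position: [0.5857, 0.1255, 0.0764]
tool_rot: [-3.142, -0.0, -0.019]
force: [-4.3, -1.1, 9.6]
grip_width: 0.0
finger_force: 5.0
```

Lids 1 and 2 are both firm at z = 0.0764. Next is lid 3.

```bash
python3 -m crank '{"travel":[[0,0,1.5],[-0.1,-3.5,2],[-0.1,-7,2],[-0.2,-9.2,1.5],[-0.2,-9.2,0.8]],"turn":[[0,0,0],[0,0,0],[0,0,0],[0,0,0],[0,0,0]],"gripper":[1,1,1,1,1]}'
python3 -m crank '{"travel":[[0,0,-0.1],[0,0,-0.2],[0,0,-0.3],[0,0,-0.4],[0,0,-0.4]],"turn":[[0,0,0],[0,0,0],[0,0,0],[0,0,0],[0,0,0]],"gripper":[1,1,1,1,1]}'
```

```text
clock: 6.6
position: [0.5842, 0.0295, 0.0849]
tool_rot: [3.14, -0.001, -0.024]
force: [1.0, -0.1, 0.2]
grip_width: -0.0001
finger_force: 0.0
clock: 7.1
position: [0.5839, 0.0341, 0.08]
tool_rot: [-3.141, -0.0, -0.019]
force: [-1.0, 1.8, 2.9]
grip_width: -0.0002
finger_force: 1.0
```

```bash
python3 -m crank '{"travel":[[0,0,-0.1],[0,0,-0.15],[0,0,-0.15],[0,0,-0.15],[0,0,-0.15]],"turn":[[0,0,0],[0,0,0],[0,0,0],[0,0,0],[0,0,0]],"gripper":[1,1,1,1,1]}'
python3 -m crank '{"travel":[[0,0,-0.1],[0,0,-0.15],[0,0,-0.15],[0,0,-0.15],[0,0,-0.15]],"turn":[[0,0,0],[0,0,0],[0,0,0],[0,0,0],[0,0,0]],"gripper":[1,1,1,1,1]}'
```

```text
clock: 7.6
position: [0.5841, 0.0339, 0.079]
tool_rot: [-3.141, -0.001, -0.019]
force: [-1.4, 2.1, 9.5]
grip_width: -0.0004
finger_force: 4.7
clock: 8.1
position: [0.5841, 0.0336, 0.0775]
tool_rot: [-3.142, -0.001, -0.019]
force: [-0.3, 0.6, 10.1]
grip_width: -0.0002
finger_force: 5.1
```

Lid 3 is met about 4 mm higher and gives way under load, so it is the loose one. I'll check lid 4 before fixing it.

```bash
python3 -m crank '{"travel":[[0,0,1.5],[-0.1,-3.5,2],[-0.1,-7,2],[-0.2,-9.2,1.3],[-0.2,-9.2,0.5]],"turn":[[0,0,0],[0,0,0],[0,0,0],[0,0,0],[0,0,0]],"gripper":[1,1,1,1,1]}'
python3 -m crank '{"travel":[[0,0,-0.1],[0,0,-0.2],[0,0,-0.3],[0,0,-0.4],[0,0,-0.4]],"turn":[[0,0,0],[0,0,0],[0,0,0],[0,0,0],[0,0,0]],"gripper":[1,1,1,1,1]}'
python3 -m crank '{"travel":[[0,0,-0.1],[0,0,-0.2],[0,0,-0.2],[0,0,-0.2],[0,0,-0.2]],"turn":[[0,0,0],[0,0,0],[0,0,0],[0,0,0],[0,0,0]],"gripper":[1,1,1,1,1]}'
```

```text
clock: 8.6
position: [0.5817, -0.0626, 0.0827]
tool_rot: [3.14, -0.001, -0.024]
force: [0.2, 0.2, 0.6]
grip_width: -0.0001
finger_force: 0.0
clock: 9.1
position: [0.5818, -0.058, 0.078]
tool_rot: [-3.141, -0.0, -0.018]
force: [-0.0, -0.7, 0.6]
grip_width: -0.0
finger_force: 0.0
clock: 9.6
position: [0.5819, -0.0584, 0.0764]
tool_rot: [-3.142, -0.0, -0.019]
force: [-2.5, 1.0, 9.6]
grip_width: 0.0001
finger_force: 4.7
```

Lid 4 is firm. Now I'll press lid 3 at its near clip end.

```bash
python3 -m crank '{"travel":[[0,0,1.6],[-1.5,2.5,2],[-3,5,2],[-4.9,7.3,1.5],[-4.9,7.3,0.8]],"turn":[[0,0,0],[0,0,0],[0,0,0],[0,0,0],[0,0,0]],"gripper":[1,1,1,1,1]}'
python3 -m crank '{"travel":[[0,0,-0.1],[0,0,-0.2],[0,0,-0.3],[0,0,-0.4],[0,0,-0.5]],"turn":[[0,0,0],[0,0,0],[0,0,0],[0,0,0],[0,0,0]],"gripper":[1,1,1,1,1]}'
python3 -m crank '{"travel":[[0,0,-0.1],[0,0,-0.2],[0,0,-0.3],[0,0,-0.4],[0,0,-0.4]],"turn":[[0,0,0],[0,0,0],[0,0,0],[0,0,0],[0,0,0]],"gripper":[1,1,1,1,1]}'
```

```text
clock: 10.1
position: [0.5311, 0.0177, 0.0841]
tool_rot: [-3.14, 0.001, -0.015]
force: [-1.1, -0.5, -0.1]
grip_width: 0.0003
finger_force: 0.0
clock: 10.6
position: [0.5331, 0.0139, 0.0794]
tool_rot: [3.141, -0.0, -0.02]
force: [-5.0, 0.1, 11.4]
grip_width: 0.0
finger_force: 5.4
clock: 11.1
position: [0.5328, 0.014, 0.0764]
tool_rot: [3.141, -0.0, -0.02]
force: [-13.2, -0.6, 37.3]
grip_width: -0.0002
finger_force: 19.0
```

Near end is home (0.0764, firm). Next is the far end.

```bash
python3 -m crank '{"travel":[[0,0,1.6],[3.5,-0.1,2.2],[7,-0.2,2.2],[10,-0.2,1.7],[10,-0.2,1]],"turn":[[0,0,0],[0,0,0],[0,0,0],[0,0,0],[0,0,0]],"gripper":[1,1,1,1,1]}'
python3 -m crank '{"travel":[[0,0,-0.1],[0,0,-0.2],[0,0,-0.3],[0,0,-0.4],[0,0,-0.5]],"turn":[[0,0,0],[0,0,0],[0,0,0],[0,0,0],[0,0,0]],"gripper":[1,1,1,1,1]}'
python3 -m crank '{"travel":[[0,0,-0.1],[0,0,-0.2],[0,0,-0.3],[0,0,-0.4],[0,0,-0.4]],"turn":[[0,0,0],[0,0,0],[0,0,0],[0,0,0],[0,0,0]],"gripper":[1,1,1,1,1]}'
```

```text
clock: 11.6
position: [0.6361, 0.0121, 0.0848]
tool_rot: [-3.141, -0.003, -0.02]
force: [-2.4, -0.4, 0.0]
grip_width: -0.0
finger_force: 0.0
clock: 12.1
position: [0.6327, 0.0125, 0.0803]
tool_rot: [3.142, -0.0, -0.019]
force: [-1.7, 0.2, 5.5]
grip_width: -0.0001
finger_force: 2.6
clock: 12.6
position: [0.6329, 0.0125, 0.0764]
tool_rot: [-3.142, -0.001, -0.019]
force: [-1.8, -0.5, 8.1]
grip_width: 0.0002
finger_force: 4.2
```

Both ends now read 0.0764. I'll press a little more here, then verify at the left-side probe point and the near end.

```bash
python3 -m crank '{"travel":[[0,0,-0.1],[0,0,-0.1],[0,0,-0.1],[0,0,1],[0,0,2]],"turn":[[0,0,0],[0,0,0],[0,0,0],[0,0,0],[0,0,0]],"gripper":[1,1,1,1,1]}'
python3 -m crank '{"travel":[[-2.5,1,0],[-5,2,-0.5],[-5,2,-1.3],[-5,2,-1.7],[-5,2,-1.8]],"turn":[[0,0,0],[0,0,0],[0,0,0],[0,0,0],[0,0,0]],"gripper":[1,1,1,1,1]}'
python3 -m crank '{"travel":[[0,0,-0.1],[0,0,-0.2],[0,0,-0.2],[0,0,-0.2],[0,0,-0.2]],"turn":[[0,0,0],[0,0,0],[0,0,0],[0,0,0],[0,0,0]],"gripper":[1,1,1,1,1]}'
python3 -m crank '{"travel":[[0,0,1],[-2.5,-1,1.2],[-5,-2,1.2],[-5,-2,0.3],[-5,-2,0.2]],"turn":[[0,0,0],[0,0,0],[0,0,0],[0,0,0],[0,0,0]],"gripper":[1,1,1,1,1]}'
python3 -m crank '{"travel":[[0,0,-0.1],[0,0,-0.2],[0,0,-0.2],[0,0,-0.2],[0,0,-0.2]],"turn":[[0,0,0],[0,0,0],[0,0,0],[0,0,0],[0,0,0]],"gripper":[1,1,1,1,1]}'
```

```text
clock: 13.1
position: [0.6326, 0.0125, 0.0965]
tool_rot: [3.142, 0.0, -0.019]
force: [-0.1, 0.3, -0.1]
grip_width: 0.0
finger_force: 0.0
clock: 13.6
position: [0.5832, 0.0322, 0.0777]
tool_rot: [3.141, -0.0, -0.02]
force: [0.2, -0.1, 0.7]
grip_width: 0.0002
finger_force: 0.0
clock: 14.1
position: [0.5833, 0.0322, 0.0764]
tool_rot: [3.142, -0.001, -0.02]
force: [-1.3, -1.0, 6.1]
grip_width: -0.0003
finger_force: 3.2
clock: 14.6
position: [0.5328, 0.0123, 0.078]
tool_rot: [-3.142, -0.0, -0.02]
force: [0.4, -0.4, 0.7]
grip_width: 0.0
finger_force: 0.0
clock: 15.1
position: [0.5335, 0.0129, 0.0764]
tool_rot: [-3.141, -0.001, -0.019]
force: [-0.2, 0.8, 6.0]
grip_width: 0.0002
finger_force: 3.4
```

Lid 3 is flush and firm at the side and near end, with no contact above 0.0764. I'm retreating and looking again.

```bash
python3 -m crank '{"travel":[[0,0,3],[0,0,7],[0,0,11],[0,0,15],[0,-4,15]],"turn":[[0,0,0],[0,0,0],[0,0,0],[0,0,0],[0,0,0]],"gripper":[1,1,1,1,1]}'
python3 -m crank '{"travel":[[-1,-4.8,0],[-2,-9.6,0],[-3,-14.4,0],[-4,-19.2,0],[-5,-24,0]],"turn":[[0,0,0],[0,0,0],[0,0,0],[0,0,0],[0,0,0]],"gripper":[1,1,1,1,1]}'
python3 -m crank '{"travel":[[-1,-4.8,0],[-2,-9.6,0],[-3,-12,0],[-3,-12,0],[-3,-12,0]],"turn":[[0,0,0],[0,0,0],[0,0,0],[0,0,0],[0,0,0]],"gripper":[1,1,1,1,1]}'
python3 - <<'E'
from workcell import bot
import cv2,numpy as np
a=bot.grab_frame("top")["pixels"];b=bot.grab_frame("side")["pixels"]
cv2.imwrite("pics/end.png",np.hstack([cv2.resize(a[125:290,130:360],(460,330)),cv2.resize(b[130:295,220:385],(330,330))])[:,:,::-1])
E
```

```text
clock: 15.6
position: [0.5357, -0.0231, 0.2312]
tool_rot: [-3.139, -0.008, -0.013]
force: [0.9, -0.2, 0.6]
grip_width: -0.0001
finger_force: 0.0
clock: 16.1
position: [0.4825, -0.2693, 0.2263]
tool_rot: [3.141, -0.001, -0.019]
force: [0.3, -0.4, 1.0]
grip_width: -0.0003
finger_force: 0.0
clock: 16.6
position: [0.453, -0.3875, 0.2258]
tool_rot: [-3.141, -0.0, -0.02]
force: [0.2, 2.0, -0.2]
grip_width: 0.0001
finger_force: 0.0
```

View pics/end.png

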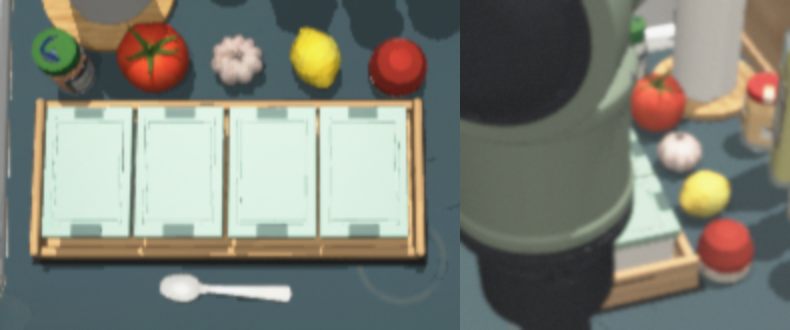

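The top view shows all four lids seated in a row (rows 105–238 of the crop). The bystanders and spoon are where they were, and the arm is clear of the tray.

```bash
python3 -c "
from workcell import bot
print(bot.job_done())"
```

```text
the job is handed in; nothing more can be done
None
```

I pressed all four lids from left to right and found the third one loose; I snapped it down at both clip ends so its top reads the same height as the others, and the job is handed in (the hand-in gave no verdict).

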